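# Press a bushing home in a lever with the screw press

## Task

Finish fitting the flanged plastic bushing that has been started in the big eye of the aluminium lever: lay the lever on the bed of the small screw press and slide its eye under the screw, gently up into the vee-shaped stop, then screw the T-handle down (by half turns, changing from one end of its bar to the other, is easiest) until the bushing is fully home and its flange bears firmly on the lever. Feel for the seat and stop there without crushing the flange; leave the lever lying in the stop, let go of everything and do not disturb the things lying about.

Things in the scene. Friction and masses are not known exactly. Their poses are not given: they have to be found in the camera images.
- press: small screw press fixed to the bench: grey base 150 x 126 mm (x from -85 to +65 mm), its top the bed, 14 mm high; 16 mm columns 46 mm to either side of the screw; grey crosshead from 79 to 112 mm, nuts on it up to 126 mm above the bench. Origin: on the bench, on the screw's upright axis. x points into the press from its open front, y across through the columns.
- vee_stop: steel vee block on the bed behind the screw, 18 mm high, open to the front (press -x): the lever's 48 mm eye pushed into it comes to rest centred on the screw's axis. Origin: on the bed's surface on the screw's axis; axes as the press. Over 40 N of push counts as ramming it.
- ram: round steel foot, 25 mm across, under the screw; it sinks with the handle and does not turn. Origin: centre of its underside, 140.5 mm below the middle of the bar. Pushing the bushing takes about 50 N of the ram, 2 to 3 N more at the bar's ends than running free; once the flange seats, effort climbs steeply, and 5 N more than free at the ends (100 N at the ram) is firmly home.
- handle: the screw's T-handle: steel bar 12 mm thick, 120 mm between its 17 mm ball ends, in a hub 25 mm across that reaches 16 mm below the bar's middle. Origin: middle of the bar, on the axis; x along the bar. Clockwise from above (falling yaw) screws down, 20 mm a turn; bar and ram sink together. It takes about 2 N at the bar's ends to turn it free (while moving) and stays where left.
- lever: loose aluminium lever, 199 mm long, about 0.26 kg: big eye 48 mm across and 20 mm high, shank 22 mm wide and 18 mm high, small eye 160 mm from the big one. Origin: centre of the big eye, on the lever's flat underside; x points from the small eye to the big one, so the shank lies towards -x; z up.
- lever_grip (a point): good place to hold the lever: mid-width of the shank, 115 mm from the big eye's centre, 9 mm above the lever's underside. Held here a gripper stays clear of the press and its T-handle when the eye is in the stop.
- bushing: cream plastic bushing, 28 mm across its upper flange, 18 mm high, tight in the bore of the lever's big eye, where it can only slide down. Origin: centre of its underside: at first about 13 to 15 mm above the lever's underside, home 5.8 mm (flange on the eye's face); its top is 18 mm above its origin. Over 220 N of the ram crushes the flange.
- tape_measure: bystander: yellow tape measure, 64 x 69 x 32 mm. Origin: centre of its underside.
- spanner: bystander: steel combination spanner, 205 mm long, 30 mm wide, 9 mm thick. Origin: under its centre.
- steel_cup: bystander: turned steel cup, 38 mm across, 26 mm high. Origin: centre of its underside.
- rod_jig: fixed jig on the right of the bench, not part of the job: from its small plate a thick black rod, far taller than the press, rises steeply, leaning away to the right (-y). Keep the arm clear of it. Origin: under the jig, on the bench.

How it is judged:
By the outcome, as a careful person would: the job done as asked, in the order asked, and still so for the second after the job is handed in, with the robot touching nothing.
It also fails if it takes over 72 s, if anything falls off the work surface, if the arm or the gripper's body presses on something with over 40 N, if the wrist force passes 120 N, or if a joint passes its speed limit or range.

## Robot

A 7-joint arm with a two-finger parallel gripper is mounted at the origin on the work surface; the furniture and walls round the work are solid. World frame = base frame: x ahead of the robot, y to its left, z up, the work surface at z = 0. Lengths are in m, angles in rad, forces in N, time in s.
With the tool pointing down it reaches from about 0.4 to 0.85 m from the base axis. Payload 10.4 kg.
Tool frame: the origin (TCP) lies on the centre line of the jaws, within the pads' length; the fingertips stand 8 mm ahead of it and the grasp point (between the pads) lies 11 mm behind it (r.finger_overhang is the distance from the TCP to the fingertips, in m); z points along the fingers, y is the line along which they close (so a half turn about z gives the same grasp; the last joint's range is limited). The gripper opens to 87 mm and grips with 3 to 60 N. Pads are 19 mm wide; open, the fingers measure 117 mm over their backs; the gripper's body (75 mm by 190 mm) begins 51 mm behind the grasp point.
Start: joints at [1.187, 0.332, -0.065, 1.46, 0.022, 1.35, -0.088], TCP at [0.221, -0.585, 0.231] pointing down, gripper open.
Joint ranges: [-2.6, 2.6], [-0.5, 2.12], [-1.47, 1.34], [0.16, 2.42], [-1.27, 4.41], [0.06, 2.06], [-2.6, 2.6]. Speed limits (rad/s): [2.22, 2.22, 2.79, 2.79, 3.14, 3.14, 3.14].

## Interface

Orientations are given as a unit quaternion [x, y, z, w].
In Python, from bench import r, vision gives the robot as it stands.
- The arm moves only by the tool drive_tool, never from a script. Its argument "series" is a list of rows, each a list of 2 entries, a list of its own where there are three numbers: the shift along the world's x, y, z in cm, then the turn about the world's z in degrees. A call has exactly 10 rows; each row shifts and turns the commanded pose from where the row before left it; what a row does not reach is not made up. A row lasts 1/8 s, in which the tool goes at most 62.5 mm and 10.7 degrees, less where a joint would pass 70% of its speed; a pose out of reach is approached as far as the arm can. A call with a gripper value outside its range is refused whole. "hand" is the closure, from 0 (fully open) to 1 (shut), set as the call begins (left out, the last holds). The fingers move at their own pace and stop on an object; "newtons" is the grip in N (left out, the last holds). Time passes only in rows, so rows that do not move let the fingers close, or fill a call up. It gives the time, the measured TCP pose, the force, the opening and the grip force at its end, in the units of the state.
- r.read_state(): the state, without advancing time (a new reading comes with each control period).
- vision.camera(name): name is "scene" or "top" or "wrist"; returns a dict with "color" (420x560x3 uint8, red, green, blue), "intrinsics" (3x3 intrinsics, pixels), "k1" (the pictures are not rectified: a ray, as slopes to the right and down, at radius r is drawn at 1 + k1 r^2 times it, then the intrinsics apply), "R" (3x3) and "t" (3): a world point X has camera coordinates R X + t; the wrist camera has in their place "mount" (4x4, takes a point from camera to tool coordinates, whose origin is the TCP and whose axes are the flange's). Camera axes: x right, y down, z forward; pixel columns grow to the right and rows downward; lengths in m; the calibration is good to about 2 mm. A picture is of the moment at which its call begins: read the wrist's pose just before it. There is no depth.
- r.close_job(): hands the job in; it is judged then, once.
The state is a dict: "time": time; "joint_positions": joint angles; "joint_vel": joint speeds; "joint_torque": joint torques, N m; "ee_pos": TCP position; "eef_rot": TCP orientation; "ft_force": force on the tool from outside, world axes, zero at the start; "torque": the same for the moment, N m; "width": finger opening in m; "grip_force": force on a finger pad.
Only numpy, scipy, OpenCV 4.12 (cv2) and the standard library are available. Lean on these libraries where they do the work, as an engineer would, in place of code of your own. Each camera call takes 0.05 s, during which the arm holds its last target. There are 200 camera calls.

## Working session

There is one attempt and no reset: what is moved stays moved. The work goes in short steps, Python scripts to look and compute and a tool call to move; the robot and the scene stay as the last step left them, time stands still between calls to the robot, and variables do not carry over. Pictures are saved under pics/ and viewed, at most 10 in all, crops included, and the job is handed in when it is done.

Besides the shell and the picture viewer there is one more tool, called after "Request:" as a command line: name --argument value ..., lists and objects as JSON in quotes. drive_tool: Moves the arm, as the interface text tells. Its arguments: {"type":"object","properties":{"series":{"type":"array"},"hand":{"type":"number"},"newtons":{"type":"number"}},"required":["series"]}

```bash
mkdir -p pics; ls; cat > h.py <<'E'
import numpy as np, cv2, json
from bench import r, vision
def snap(name,fn):
    s=r.read_state(); c=vision.camera(name)
    d={k:np.array(c[k]).tolist() for k in c if k!='color'}
    d['ee_pos']=list(map(float,s['ee_pos'])); d['eef_rot']=list(map(float,s['eef_rot']))
    json.dump(d,open(f'pics/{fn}.json','w'))
    cv2.imwrite(f'pics/{fn}.png',c['color'][:,:,::-1]); return d
def load(fn): return json.load(open(f'pics/{fn}.json'))
def Rt(d):
    if 'R' in d: return np.array(d['R']),np.array(d['t'])
    from scipy.spatial.transform import Rotation as Ro
    T=np.eye(4);T[:3,:3]=Ro.from_quat(d['eef_rot']).as_matrix();T[:3,3]=d['ee_pos']
    M=np.linalg.inv(T@np.array(d['mount'])); return M[:3,:3],M[:3,3]
def px2w(d,u,v,z):
    K=np.array(d['intrinsics']);k=d['k1'];k=float(np.ravel(k)[0])
    s=cv2.undistortPoints(np.array([[[u,v]]],float),K,np.array([k,0,0,0.]))[0,0]
    R,t=Rt(d); o=-R.T@t; q=R.T@np.array([s[0],s[1],1]); return o+q*(z-o[2])/q[2]
def w2px(d,X):
    R,t=Rt(d);K=np.array(d['intrinsics']);k=float(np.ravel(d['k1'])[0])
    p=cv2.projectPoints(np.array([X],float),cv2.Rodrigues(R)[0],t,K,np.array([k,0,0,0.]))[0]
    return p[0,0]
E
python3 - <<'E'
from h import *
import cv2
for n in('scene','top'):
    snap(n,n+'0'); print(n,load(n+'0')['intrinsics'],load(n+'0')['k1'])
    i=cv2.imread(f'pics/{n}0.png'); cv2.imwrite(f'pics/{n}0b.png',cv2.resize(i,(800,600),interpolation=cv2.INTER_CUBIC))
print(r.read_state())
E
```

```text
pics
scene [[419.7566789674861, 0.0, 283.5547804549673], [0.0, 419.7566789674861, 210.01316572871474], [0.0, 0.0, 1.0]] -0.11105188943009449
top [[388.2173873849631, 0.0, 275.8802947129282], [0.0, 388.2173873849631, 209.0556401265039], [0.0, 0.0, 1.0]] -0.05066209100384151
{'time': 0.1, 'joint_positions': array([ 1.18741902,  0.33281251, -0.06473525,  1.46083894,  0.0216024 ,
        1.34990754, -0.0885227 ]), 'joint_vel': array([ 1.92910042e-03,  2.79291931e-05, -1.36750730e-03, -2.92630829e-03,
       -5.33789682e-04,  1.80543057e-03,  1.05178652e-03]), 'joint_torque': array([ 5.36069365e-04, -6.24549866e+01,  2.40869861e-02, -3.90718281e+01,
       -6.14490663e-02,  3.66102043e-02,  8.71212342e-05]), 'ee_pos': array([ 0.22052495, -0.584447  ,  0.22983998]), 'eef_rot': array([ 9.83771150e-01,  1.79426644e-01, -1.37468753e-04, -6.20249792e-04]), 'ft_force': array([ 0.54144995, -0.13718674, -0.19499957]), 'torque': array([-0.00163449, -0.00599999, -0.0409922 ]), 'grip_force': 0.0, 'width': 0.08691152155001972}
```

View pics/top0b.png

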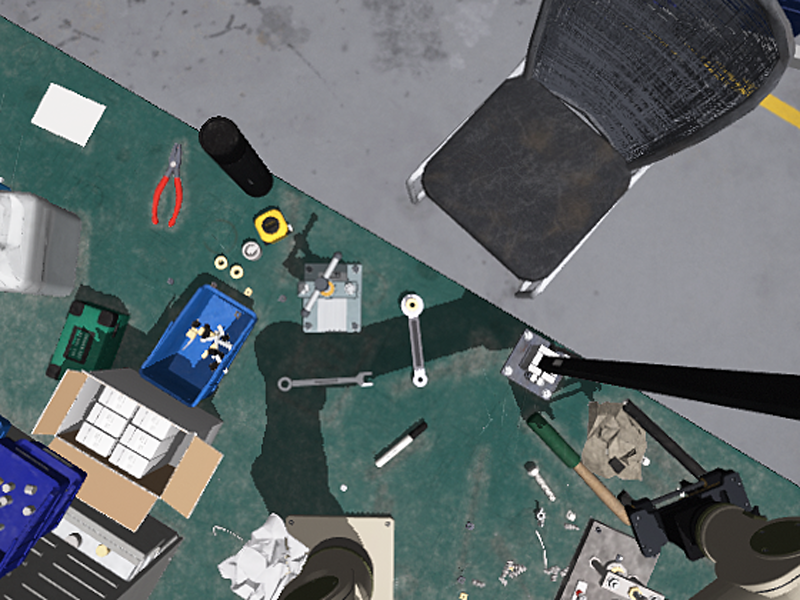

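View pics/scene0b.png

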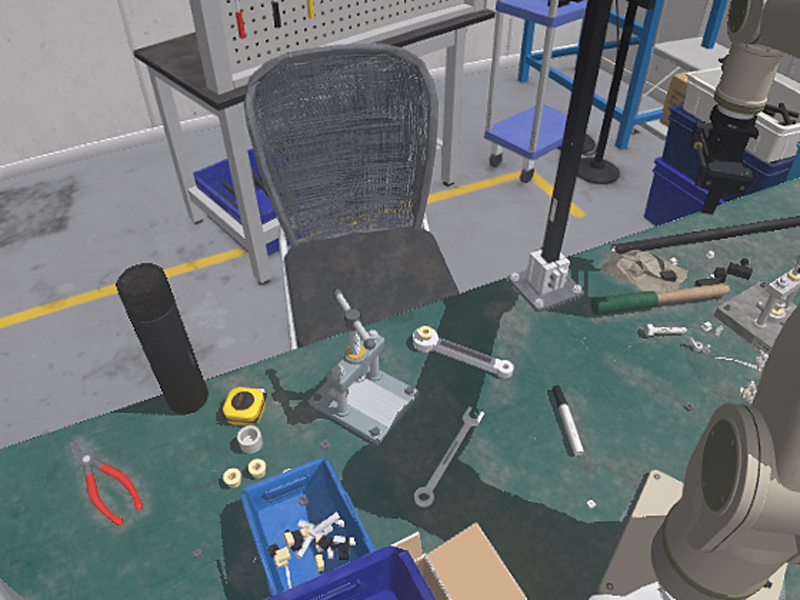

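The top view shows the press (332,297), the lever with its eye at (411,305) and small eye at (420,380), the rod jig (540,362), the spanner, the tape measure and the cup. Next I'll measure these from enlarged crops.

```bash
python3 - <<'E'
from h import *
d=load('top0')
i=cv2.imread('pics/top0.png')
c=i[155:285,190:320]; cv2.imwrite('pics/c1.png',cv2.resize(c,None,fx=4.6,fy=4.6,interpolation=cv2.INTER_CUBIC))
print('cam',-np.array(d['R']).T@np.array(d['t']))
for n,u,v,z in [('eye',411,305,.02),('small',420,380,.018),('basefl',302,332,.014),('basefr',362,330,.014),('spanL',285,383,.009),('spanR',370,378,.009),('cup',251,250,.026),('tape',272,226,.032),('rodbase',541,362,.02),('jigplate',534,360,.01),('hubL',337,256,.18),('barend2',308,309,.18)]:
    print(n,px2w(d,u*.7,v*.7,z).round(4))
s=load('scene0')
print('scenecam',-np.array(s['R']).T@np.array(s['t']))
# rod two points in scene: base, upper
for n,u,v,z in [('eye',425,334,.03),('small',505,368,.018),('rodbase',551,262,.03)]: print(n,px2w(s,u*.7,v*.7,z).round(4))
# fit rod: rays in both cams
def ray(d,u,v):
    a=px2w(d,u,v,0.);b=px2w(d,u,v,.5);return a,b
# plane from top cam through rod centre line (541,362)-(800,382); intersect with scene rays
o=-np.array(d['R']).T@np.array(d['t'])
n=np.cross(px2w(d,545*.7,362*.7,0)-o,px2w(d,799*.7,385*.7,0)-o)
for u,v in [(551,250),(575,120),(597,5)]:
    a,b=ray(s,u*.7,v*.7); t=np.dot(o-a,n)/np.dot(b-a,n); print('rod',(a+t*(b-a)).round(3))
E
```

```text
cam [ 0.48638128 -0.10927184  1.21190222]
eye [ 0.5658 -0.1468  0.02  ]
small [ 0.4055 -0.1681  0.018 ]
basefl [0.5042 0.0876 0.014 ]
basefr [ 0.5105 -0.0419  0.014 ]
spanL [0.3939 0.1223 0.009 ]
spanR [ 0.4076 -0.0608  0.009 ]
cup [0.6796 0.2014 0.026 ]
tape [0.7316 0.1562 0.032 ]
rodbase [ 0.4473 -0.4275  0.02  ]
jigplate [ 0.4511 -0.4149  0.01  ]
hubL [ 0.6453 -0.0016  0.18  ]
barend2 [0.5448 0.0503 0.18  ]
scenecam [0.16459772 0.51148722 0.84278493]
eye [ 0.565  -0.1423  0.03  ]
small [ 0.4066 -0.162   0.018 ]
rodbase [ 0.4565 -0.469   0.03  ]
rod [ 0.449 -0.426  0.094]
rod [ 0.452 -0.425  0.377]
rod [ 0.454 -0.433  0.567]
```

View pics/c1.png

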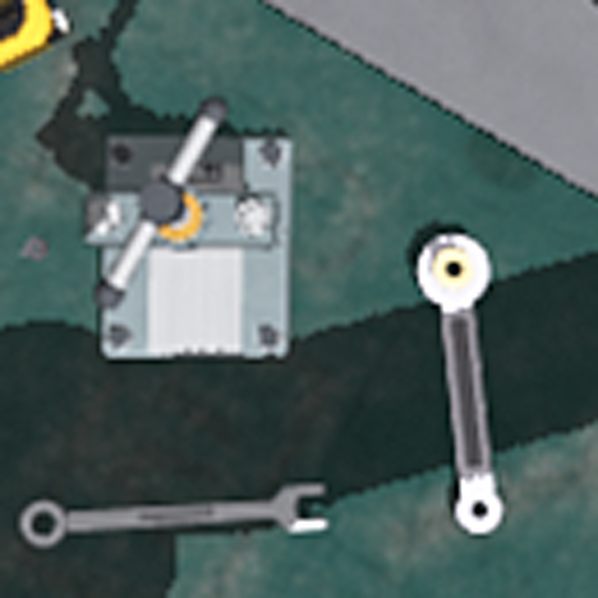

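The enlarged crop shows the bed corners at about (103,138), (292,137), (100,355) and (290,355). The bar ends are at (217,107) and (110,293) with the hub at (163,202), and the lever eyes are at (455,268) and (479,510).

```bash
python3 - <<'E'
from h import *
d=load('top0')
f=lambda u,v,z: px2w(d,(u+.5)/4.6-.5+190,(v+.5)/4.6-.5+155,z)
P={'bl':(103,138),'br':(292,137),'fl':(100,355),'fr':(290,354)}
W={k:f(*p,.014) for k,p in P.items()}
for k in W: print(k,W[k].round(4))
print('front',np.linalg.norm(W['fl']-W['fr']),'sides',np.linalg.norm(W['fl']-W['bl']),np.linalg.norm(W['fr']-W['br']))
xd=(W['bl']+W['br']-W['fl']-W['fr']);xd/=np.linalg.norm(xd)
yd=(W['fl']+W['bl']-W['fr']-W['br']);yd/=np.linalg.norm(yd)
print('yaw',np.degrees(np.arctan2(xd[1],xd[0])),np.degrees(np.arctan2(-yd[0],yd[1])))
c=sum(W.values())/4; o=c+.010*xd; print('press origin',o.round(4))
for z in(.19,.2,.21,.22):
    a,b,h=f(217,107,z),f(110,293,z),f(163,202,z); print(z,((a+b)/2).round(4),h.round(4),np.linalg.norm(a-b).round(4),np.degrees(np.arctan2(*(a-b)[1::-1])).round(1))
a,b=f(455,268,.022),f(479,510,.016); print('lever',a,b,np.linalg.norm(a-b),np.degrees(np.arctan2(*(a-b)[1::-1])))
u=(a-b)/np.linalg.norm(a-b); print('grip',a-u*.115)
E
```

```text
bl [0.6528 0.0898 0.014 ]
br [ 0.6553 -0.0382  0.014 ]
fl [0.5061 0.0878 0.014 ]
fr [ 0.5088 -0.0397  0.014 ]
front 0.12748779131040322 sides 0.14667833723022045 0.1465449069789225
yaw 0.6917775507068823 1.160853175549052
press origin [0.5907 0.0251 0.014 ]
0.19 [0.5931 0.0246 0.19  ] [0.5917 0.0249 0.19  ] 0.1235 -28.5
0.2 [0.592  0.0233 0.2   ] [0.5907 0.0236 0.2   ] 0.1223 -28.5
0.21 [0.591 0.022 0.21 ] [0.5896 0.0223 0.21  ] 0.1211 -28.5
0.22 [0.5899 0.0207 0.22  ] [0.5886 0.021  0.22  ] 0.1199 -28.5
lever [ 0.56762685 -0.14920139  0.022     ] [ 0.40697632 -0.16739378  0.016     ] 0.16178861028372896 6.460768837565953
grip [ 0.4534358  -0.16213261  0.01773518]
```

Request:
drive_tool --series '[[[-1.2,4.6,0],0],[[-1.2,4.6,0],0],[[-1.2,4.6,0],0],[[-1.2,4.6,0],0],[[3.8,3.2,0],-3],[[3.8,3.2,0],-3],[[3.8,3.2,0],-3],[[3.8,3.2,0],-3],[[3.8,3.2,0],-2],[[2,1.5,0],0]]' --hand 0.3 --newtons 40

```text
time: 1.35
ee_pos: [0.3842, -0.2235, 0.2305]
eef_rot: [0.998, 0.059, 0.0, -0.0]
ft_force: [0.0, 0.1, -0.2]
width: 0.0608
grip_force: 0.0
```

Request:
drive_tool --series '[[[3.5,3,-2],0],[[3.5,3.1,-2],0],[[0,0,-3],0],[[0,0,0],0],[[0,0,0],0],[[0,0,0],0],[[0,0,0],0],[[0,0,0],0],[[0,0,0],0],[[0,0,0],0]]'

```text
time: 2.6
ee_pos: [0.4527, -0.1648, 0.1606]
eef_rot: [0.998, 0.058, 0.0, 0.0]
ft_force: [-1.2, -0.4, -0.4]
width: 0.0611
grip_force: 0.0
```

```bash
python3 - <<'E'
from h import *
d=snap('wrist','w1'); print(d['ee_pos'],d['mount'],r.read_state()['joint_positions'])
for X in ([.4534,-.1621,.018],[.5676,-.1492,.022],[.407,-.1674,.016]): print(w2px(d,X)/.7)
i=cv2.imread('pics/w1.png'); cv2.imwrite('pics/w1b.png',cv2.resize(i,(800,600),interpolation=cv2.INTER_CUBIC))
E
```

```text
[0.45265786640158984, -0.16477056709468343, 0.16060831062751701] [[-6.136901346968916e-05, -0.9619211810959235, -0.27332697926268634, 0.07536506637205304], [0.9999999757983346, -1.284964995780609e-06, -0.00022000381045528665, 9.298101424609628e-05], [0.0002112751095980266, -0.2733269861491354, 0.9619211578946871, -0.15410519886630308], [0.0, 0.0, 0.0, 1.0]] [ 0.80827426  0.1124454  -0.58142887  1.8936283   0.06750836  1.15467402
 -1.25192958]
[399.37164489 281.82685541]
[399.69033001  66.91504242]
[399.37760447 356.01019135]
```

View pics/w1b.png

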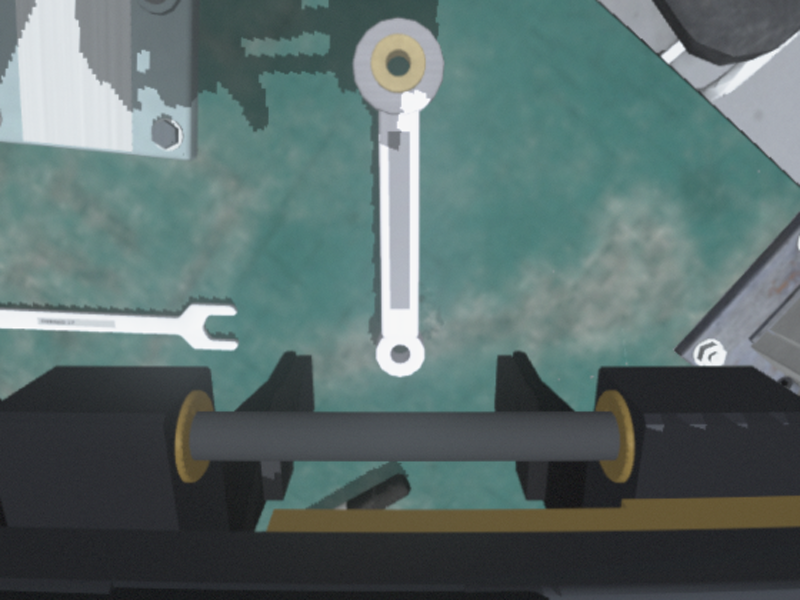

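The lever eye at (398,65) and small eye at (400,355) match the predictions to about 1 px. I'll descend and grip.

Request:
drive_tool --series '[[[0.1,0.25,-3],0],[[0,0,-4],0],[[0,0,-4],0],[[0,0,-2],0],[[0,0,-1],0],[[0,0,-0.9],0],[[0,0,0],0],[[0,0,0],0],[[0,0,0],0],[[0,0,0],0]]'

```text
time: 3.9
ee_pos: [0.4539, -0.1624, 0.0119]
eef_rot: [0.998, 0.058, 0.0, 0.0]
ft_force: [0.6, 0.0, 0.1]
width: 0.061
grip_force: 0.0
```

Request:
drive_tool --series '[[[0,0,0],0],[[0,0,0],0],[[0,0,0],0],[[0,0,0],0],[[0,0,0],0],[[0,0,0],0],[[0,0,0],0],[[0,0,0],0],[[0,0,0],0],[[0,0,0],0]]' --hand 1 --newtons 40

```text
time: 5.15
ee_pos: [0.4536, -0.1622, 0.0116]
eef_rot: [0.998, 0.058, -0.0, 0.0]
ft_force: [-0.7, 0.8, -0.3]
width: 0.0215
grip_force: 40.0
```

Request:
drive_tool --series '[[[0,0,2],0],[[0,0,2],0],[[-0.63,3.08,0],-1],[[-0.63,3.08,0],-1],[[-0.63,3.08,0],-1],[[-0.63,3.08,0],-1],[[-0.63,3.08,0],-0.8],[[-0.63,3.06,0],-0.8],[[0,0,0],0],[[0,0,0],0]]'

```text
time: 6.4
ee_pos: [0.4157, 0.0217, 0.0514]
eef_rot: [1.0, 0.009, -0.0, 0.0]
ft_force: [-0.4, -0.1, -2.5]
width: 0.0216
grip_force: 40.0
```

```bash
python3 - <<'E'
from h import *
s=r.read_state();print(s['ee_pos'],s['eef_rot'],s['ft_force'],s['joint_positions'])
snap('top','t2');snap('wrist','w2');snap('scene','s2')
t=cv2.imread('pics/t2.png')[150:290,200:300];w=cv2.imread('pics/w2.png')[:, :]; sc=cv2.imread('pics/s2.png')[190:400,200:360]
R=lambda i,h:cv2.resize(i,(int(i.shape[1]*h/i.shape[0]),h),interpolation=cv2.INTER_CUBIC)
a=np.hstack([R(w,300),R(sc,300)]); cv2.imwrite('pics/m2.png',a); print(a.shape)
E
```

```text
[0.41569875 0.02170614 0.05141237] [ 9.99957041e-01  9.26413464e-03 -2.20871004e-04  2.06276460e-04] [-0.39906171 -0.07656488 -2.49550138] [ 0.54041782  0.13430313 -0.72391262  2.14590187  0.11402121  0.8984862
 -1.80252202]
(300, 628, 3)
```

View pics/m2.png

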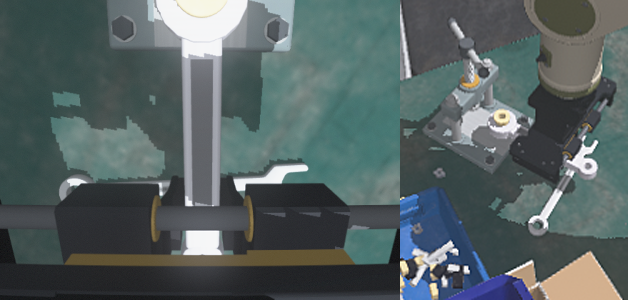

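The lever axis (col 201) is centred between the bed's front bolts (cols 123 and 278), and the spanner is untouched. I'll lower it and slide it in.

Request:
drive_tool --series '[[[0,0,-1.5],0],[[0,0,-0.9],0],[[0.5,0,0],0],[[1,0.02,0],0],[[1,0.02,0],0],[[0.5,0.02,-0.1],0],[[0,0,-0.1],0],[[0,0,0],0],[[0,0,0],0],[[0,0,0],0]]'

```text
time: 7.8
ee_pos: [0.4458, 0.0229, 0.0257]
eef_rot: [1.0, 0.009, 0.0, 0.0]
ft_force: [0.7, 0.9, -2.6]
width: 0.0218
grip_force: 40.0
```

Request:
drive_tool --series '[[[0,0,-0.05],0],[[0.5,0,0],0],[[0.5,0.02,0],0],[[0.5,0.01,0],0],[[0.5,0,0],0],[[0.2,0,0],0],[[0.2,0,0],0],[[0,0,0],0],[[0,0,0],0],[[0,0,0],0]]'

```text
time: 9.05
ee_pos: [0.47, 0.0233, 0.0252]
eef_rot: [1.0, 0.009, -0.0, 0.0]
ft_force: [-5.8, 1.0, 6.9]
width: 0.0215
grip_force: 40.0
```

Request:
drive_tool --series '[[[0.1,0,0],0],[[0.1,0,0],0],[[0.1,0,0],0],[[0.05,0,0],0],[[0.05,0,0],0],[[0.05,0,0],0],[[0.05,0,0],0],[[0,0,0],0],[[0,0,0],0],[[0,0,0],0]]'

```text
time: 10.3
ee_pos: [0.4747, 0.0233, 0.0252]
eef_rot: [1.0, 0.009, -0.001, 0.0]
ft_force: [-7.7, 0.3, 9.4]
width: 0.0214
grip_force: 40.0
```

Request:
drive_tool --series '[[[0,0,0.02],0],[[0.03,0,0],0],[[0.03,0,0],0],[[0.03,0,0],0],[[0.03,0,0],0],[[0,0,0],0],[[0,0,0],0],[[0,0,0],0],[[0,0,0],0],[[0,0,0],0]]'

```text
time: 11.55
ee_pos: [0.4759, 0.0233, 0.0253]
eef_rot: [1.0, 0.009, -0.0, 0.0]
ft_force: [-6.8, 0.2, 7.5]
width: 0.0216
grip_force: 40.0
```

Request:
drive_tool --series '[[[0,0,0.02],0],[[0.03,0,0],0],[[0.03,0,0],0],[[0.03,0,0],0],[[0.03,0,0],0],[[0.03,0,0],0],[[0,0,0],0],[[0,0,0],0],[[0,0,0],0],[[0,0,0],0]]'

```text
time: 12.8
ee_pos: [0.4764, 0.0233, 0.0253]
eef_rot: [1.0, 0.009, -0.002, 0.0]
ft_force: [-11.3, -0.4, 10.9]
width: 0.0216
grip_force: 40.0
```

Request:
drive_tool --series '[[[0.02,0,0],0],[[0.02,0,0],0],[[0.02,0,0],0],[[0,0,0],0],[[0,0,0],0],[[0,0,0],0],[[0,0,0],0],[[0,0,0],0],[[0,0,0],0],[[0,0,0],0]]'

```text
time: 14.05
ee_pos: [0.4765, 0.0233, 0.0253]
eef_rot: [1.0, 0.009, -0.002, 0.0]
ft_force: [-13.9, 0.1, 14.8]
width: 0.0215
grip_force: 40.0
```

```bash
python3 - <<'E'
from h import *
s=r.read_state();print(s['ee_pos'],s['ft_force'],s['torque'],s['joint_positions'])
d=snap('wrist','w3')
i=cv2.imread('pics/w3.png')[0:150,180:380]; cv2.imwrite('pics/w3b.png',cv2.resize(i,(600,450),interpolation=cv2.INTER_CUBIC))
E
```

```text
[0.47646829 0.02330417 0.02530919] [-13.92104457   0.0999372   14.78319568] [4.14960285e-02 3.00738542e+00 8.17146751e-04] [ 0.4659599   0.32171229 -0.67506825  2.01761698  0.25714237  0.89017741
 -1.90039253]
```

View pics/w3b.png

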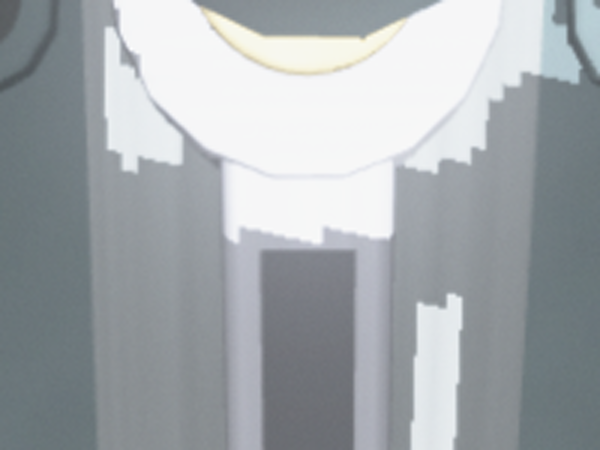

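The eye is seated in the vee: x is blocked at 0.4765, which puts the eye at 0.5915, and the side force is about 0. I'll relax the push and release.

Request:
drive_tool --series '[[[-0.05,0,0],0],[[-0.05,0,0],0],[[0,0,0.02],0],[[0,0,0],0],[[0,0,0],0],[[0,0,0],0],[[0,0,0],0],[[0,0,0],0],[[0,0,0],0],[[0,0,0],0]]'

```text
time: 15.35
ee_pos: [0.4765, 0.0233, 0.0254]
eef_rot: [1.0, 0.009, -0.001, 0.0]
ft_force: [-6.8, -0.2, 6.2]
width: 0.0213
grip_force: 40.0
```

Request:
drive_tool --series '[[[0,0,0],0],[[0,0,0],0],[[0,0,0],0],[[0,0,0],0],[[0,0,0],0],[[0,0,3],0],[[-2,0,4],0],[[-2,0,5],0],[[-2,0,5],0],[[0,0,5],0]]' --hand 0.3

```text
time: 16.6
ee_pos: [0.416, 0.0233, 0.2474]
eef_rot: [1.0, 0.009, 0.0, 0.001]
ft_force: [1.2, 0.3, 0.2]
width: 0.061
grip_force: 0.0
```

```bash
python3 - <<'E'
from h import *
s=r.read_state();print(s['ee_pos'],s['eef_rot'],s['ft_force'],s['width'],s['joint_positions'])
d=snap('wrist','w4'); t=snap('top','t4')
R=lambda i,h:cv2.resize(i,(int(i.shape[1]*h/i.shape[0]),h),interpolation=cv2.INTER_CUBIC)
print(w2px(d,[.5915,.0245,.2]),w2px(d,[.5915,.025,.2]))
cv2.imwrite('pics/w4b.png',R(cv2.imread('pics/w4.png'),560))
E
```

```text
[0.4159632  0.02327233 0.24742451] [9.99955236e-01 9.42007840e-03 3.02158985e-04 8.34900916e-04] [1.22573429 0.32649315 0.22271678] 0.061046129424289386 [ 0.62576978 -0.13584084 -0.71367946  1.90833248 -0.08950623  1.33664681
 -1.6145115 ]
[ 286.98747012 -116.93080597] [ 285.91172128 -116.95520458]
```

View pics/w4b.png

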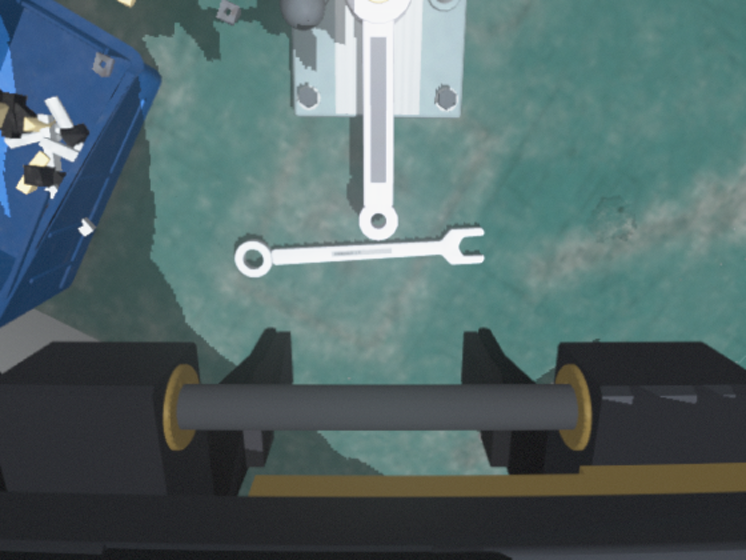

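The spanner is undisturbed and the lever is lying in the stop. Next I'll go above the handle with the jaws open, so both fingers push the bar as a couple.

Request:
drive_tool --series '[[[0,0,2],10],[[2,0,1],10],[[2.5,0.05,0],10],[[2.5,0,0],10],[[2.5,0.05,0],10],[[2.5,0,0],10],[[2.5,0.05,0],10],[[2,0,0],10],[[1,0,0],10],[[0,0,0],9]]' --hand 0.08

```text
time: 17.95
ee_pos: [0.5926, 0.0249, 0.2744]
eef_rot: [0.64, 0.768, -0.0, -0.001]
ft_force: [0.0, 0.6, 0.9]
width: 0.0802
grip_force: 0.0
```

```bash
python3 - <<'E'
from h import *
s=r.read_state();print(s['ee_pos'],s['eef_rot'],s['ft_force'],s['torque'],s['width'],s['joint_positions'])
d=snap('wrist','w5')
cv2.imwrite('pics/w5b.png',cv2.imread('pics/w5.png'))
E
```

```text
[0.59258735 0.02487172 0.27442031] [ 6.40158382e-01  7.68242583e-01 -6.90505840e-06 -7.60904142e-04] [0.03655988 0.61457941 0.87509052] [-0.02061318 -0.06409124  0.02734342] 0.08021315907882455 [ 0.51812302  0.345044   -0.81292637  1.44736562  0.24862086  1.45652394
 -0.11221963]
```

View pics/w5b.png

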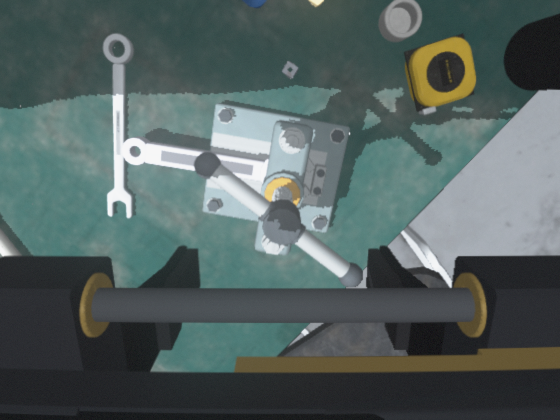

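The wrist view shows the bar's balls at (208,163) and (352,275) with the hub at (281,222). I'll triangulate the bar height using the top view.

```bash
python3 - <<'E'
from h import *
d=load('w5');t=load('top0')
for z in(.18,.19,.2,.21,.22):
    a,b=px2w(d,208,163,z),px2w(d,352,275,z)
    f=lambda u,v: px2w(t,(u+.5)/4.6-.5+190,(v+.5)/4.6-.5+155,z)
    A,B=f(217,107),f(110,293)
    print(z,a.round(4),b.round(4),((a+b)/2).round(4),np.linalg.norm(a-b).round(4),np.degrees(np.arctan2(*(b-a)[1::-1])).round(1),'top',A.round(4),B.round(4))
E
```

```text
0.18 [0.5368 0.0518 0.18  ] [ 0.6514 -0.0113  0.18  ] [0.5941 0.0202 0.18  ] 0.1308 -28.8 top [ 0.6489 -0.0039  0.18  ] [0.5393 0.0557 0.18  ]
0.19 [0.5385 0.0536 0.19  ] [ 0.6485 -0.0069  0.19  ] [0.5935 0.0234 0.19  ] 0.1255 -28.8 top [ 0.6473 -0.0049  0.19  ] [0.5388 0.0541 0.19  ]
0.2 [0.5402 0.0555 0.2   ] [ 0.6456 -0.0025  0.2   ] [0.5929 0.0265 0.2   ] 0.1203 -28.8 top [ 0.6458 -0.0059  0.2   ] [0.5383 0.0525 0.2   ]
0.21 [0.542  0.0574 0.21  ] [0.6427 0.002  0.21  ] [0.5923 0.0297 0.21  ] 0.115 -28.8 top [ 0.6442 -0.0069  0.21  ] [0.5378 0.0509 0.21  ]
0.22 [0.5437 0.0593 0.22  ] [0.6398 0.0064 0.22  ] [0.5917 0.0328 0.22  ] 0.1097 -28.8 top [ 0.6426 -0.008   0.22  ] [0.5373 0.0493 0.22  ]
```

Request:
drive_tool --series '[[[0,0,-3],0],[[0,0,-3],0],[[0,0,-2.5],0],[[0,0,0],0],[[0,0,0],-9],[[0,0,0],-9],[[0,0,-0.05],-9],[[0,0,-0.05],-9],[[0,0,-0.05],-9],[[0,0,-0.05],-9]]'

```text
time: 19.25
ee_pos: [0.5925, 0.0247, 0.1899]
eef_rot: [0.922, 0.388, 0.001, 0.0]
ft_force: [0.2, -0.7, -1.1]
width: 0.0797
grip_force: 1.1
```

```bash
python3 -c "
from h import *
s=r.read_state();print(s['ee_pos'],s['eef_rot'],s['ft_force'],s['torque'],s['joint_positions'])"
```

```text
[0.59252806 0.02472705 0.18986796] [9.21529803e-01 3.88307136e-01 5.12095893e-04 3.57892142e-04] [ 0.15640371 -0.74194275 -1.07596934] [-0.23128662  0.05522022  0.1120732 ] [ 0.39854408  0.35555945 -0.64233544  1.57844152  0.21999472  1.27975347
 -1.05015321]
```

Request:
drive_tool --series '[[[0,0,-0.05],-8],[[0,0,-0.05],-8],[[0,0,-0.04],-8],[[0,0,-0.05],-8],[[0,0,-0.04],-8],[[0,0,-0.05],-8],[[0,0,-0.04],-8],[[0,0,-0.05],-8],[[0,0,-0.04],-8],[[0,0,-0.04],-8]]'

```text
time: 20.5
ee_pos: [0.5923, 0.025, 0.1853]
eef_rot: [0.956, -0.294, 0.0, -0.0]
ft_force: [-2.9, -0.8, 0.2]
width: 0.0804
grip_force: 1.1
```

```bash
python3 -c "
from h import *
s=r.read_state();print(s['ee_pos'],s['eef_rot'],s['ft_force'],s['torque'],s['joint_positions'])"
```

```text
[0.59226559 0.02495085 0.18527134] [ 9.55657884e-01 -2.94479113e-01  2.36530644e-04 -7.16289372e-05] [-2.88828496 -0.79259     0.24266518] [-0.02794093  0.36722656  0.07221296] [ 0.23876076  0.32332978 -0.43775414  1.59288584  0.14219379  1.25655307
 -2.3916872 ]
```

Request:
drive_tool --series '[[[0,0,0],5],[[0,0,2.5],8],[[0,0,2.5],10],[[0,0,0],10.5],[[0,0,0],10.5],[[0,0,0],10.5],[[0,0,0],10.5],[[0,0,0],10.5],[[0,0,0],10.5],[[0,0,0],10.5]]'

```text
time: 21.75
ee_pos: [0.5926, 0.0251, 0.2356]
eef_rot: [0.853, 0.521, 0.001, 0.0]
ft_force: [-0.8, -0.1, -1.2]
width: 0.0801
grip_force: 0.0
```

Request:
drive_tool --series '[[[0,0,0],10.5],[[0,0,0],10.5],[[0,0,0],10.5],[[0,0,0],10.5],[[0,0,0],10.5],[[0,0,0],10.5],[[0,0,0],10.5],[[0,0,0],10.5],[[0,0,0],10],[[0,0,-1],0]]'

```text
time: 23.0
ee_pos: [0.5929, 0.0249, 0.2254]
eef_rot: [0.204, 0.979, 0.0, 0.001]
ft_force: [0.8, -1.1, 0.8]
width: 0.08
grip_force: 0.0
```

```bash
python3 -c "
from h import *
s=r.read_state();print(s['ee_pos'],s['eef_rot'],s['ft_force'],s['torque'],s['joint_positions'])
d=snap('wrist','w6')"
```

```text
[0.59289655 0.02489727 0.22537461] [2.04177959e-01 9.78933026e-01 4.55139562e-04 1.13366525e-03] [ 0.84531327 -1.11249115  0.76995965] [ 0.0645882 -0.1363857 -0.0306412] [ 0.60328471  0.40711318 -0.93007374  1.52095495  0.32970814  1.37656358
  0.80893441]
```

View pics/w6.png

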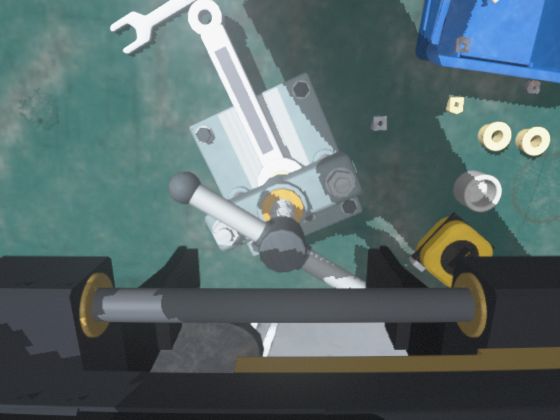

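Request:
drive_tool --series '[[[0,0,-2],0],[[0,0,-2],0],[[0,0,-0.4],-5],[[0,0,0],-9],[[0,0,-0.05],-9],[[0,0,-0.05],-9],[[0,0,-0.05],-9],[[0,0,-0.05],-9],[[0,0,-0.05],-9],[[0,0,-0.05],-9]]'

```text
time: 24.3
ee_pos: [0.5913, 0.0249, 0.1753]
eef_rot: [0.718, 0.696, -0.001, -0.001]
ft_force: [-0.9, 0.6, -1.8]
width: 0.0801
grip_force: 1.2
```

```bash
cat >st.py <<'E'
from h import *
s=r.read_state();q=s['eef_rot'];print(s['ee_pos'].round(4),'th',round(2*np.degrees(np.arctan2(q[1],q[0]))-90,1),s['ft_force'].round(1),s['torque'].round(3),'q7',s['joint_positions'][6].round(2))
E
python3 st.py
```

```text
[0.5913 0.0249 0.1753] th -1.8 [-0.9  0.6 -1.8] [0.225 0.086 0.107] q7 -0.33
```

Request:
drive_tool --series '[[[0,0,0],-6],[[0,0,0],-6],[[0,0,0],-6],[[0,0,0],-6],[[0,0,0],-6],[[0,0,0],-6],[[0,0,0],-6],[[0,0,0],-6],[[0,0,0],-6],[[0,0,0],-6]]'

```text
time: 25.55
ee_pos: [0.5914, 0.025, 0.1749]
eef_rot: [0.97, 0.245, -0.001, -0.0]
ft_force: [1.9, 1.4, -4.9]
width: 0.08
grip_force: 3.1
```

```bash
python3 st.py
```

```text
[0.5914 0.025  0.1749] th -61.7 [ 1.9  1.4 -4.9] [ 0.246 -0.285  0.276] q7 -1.33
```

Request:
drive_tool --series '[[[0,0,-0.03],-6],[[0,0,-0.03],-6],[[0,0,-0.03],-6],[[0,0,-0.03],-6],[[0,0,-0.03],-6],[[0,0,-0.03],-6],[[0,0,-0.03],-6],[[0,0,-0.03],-6],[[0,0,-0.03],-6],[[0,0,0],0]]'

```text
time: 26.8
ee_pos: [0.5916, 0.0248, 0.1729]
eef_rot: [0.975, -0.22, -0.001, 0.0]
ft_force: [0.1, 0.4, -0.2]
width: 0.0797
grip_force: 0.7
```

```bash
python3 st.py
```

```text
[0.5916 0.0248 0.1729] th -115.4 [ 0.1  0.4 -0.2] [ 0.074 -0.025  0.013] q7 -2.23
```

Request:
drive_tool --series '[[[0,0,0],5],[[0,0,2.5],8],[[0,0,2.5],10],[[0,0,0],10.5],[[0,0,0],10.5],[[0,0,0],10.5],[[0,0,0],10.5],[[0,0,0],10.5],[[0,0,0],10.5],[[0,0,0],10.5]]'

```text
time: 28.05
ee_pos: [0.592, 0.0245, 0.224]
eef_rot: [0.811, 0.584, -0.0, 0.0]
ft_force: [0.2, -0.6, 0.2]
width: 0.08
grip_force: 0.0
```

Request:
drive_tool --series '[[[0,0,0],10.5],[[0,0,0],10.5],[[0,0,0],10.5],[[0,0,0],10.5],[[0,0,0],10.5],[[0,0,0],10.5],[[0,0,0],10.5],[[0,0,0],10.5],[[0,0,0],10.5],[[0,0,-1],0]]'

```text
time: 29.3
ee_pos: [0.5924, 0.0246, 0.2142]
eef_rot: [0.126, 0.992, 0.0, 0.0]
ft_force: [0.2, -0.4, 0.5]
width: 0.0801
grip_force: 0.0
```

Request:
drive_tool --series '[[[0,0,-2],0],[[0,0,-1.9],0],[[0,0,0],-7],[[0,0,0],-6],[[0,0,0],-6],[[0,0,0],-6],[[0,0,-0.03],-6],[[0,0,-0.03],-6],[[0,0,-0.03],-6],[[0,0,-0.03],-6]]'

```text
time: 30.55
ee_pos: [0.591, 0.0248, 0.1719]
eef_rot: [0.527, 0.85, -0.001, -0.001]
ft_force: [0.1, 0.4, -4.9]
width: 0.0798
grip_force: 3.4
```

```bash
python3 st.py
```

```text
[0.591  0.0248 0.1719] th 26.3 [ 0.1  0.4 -4.9] [ 0.149 -0.151  0.27 ] q7 0.15
```

Request:
drive_tool --series '[[[0,0,-0.02],-2.5],[[0,0,-0.02],-2.5],[[0,0,-0.02],-2.5],[[0,0,-0.02],-2.5],[[0,0,-0.02],-2.5],[[0,0,0],-2.5],[[0,0,-0.02],-2.5],[[0,0,0],-2.5],[[0,0,-0.02],-2.5],[[0,0,0],-2.5]]'

```text
time: 31.8
ee_pos: [0.591, 0.025, 0.1705]
eef_rot: [0.698, 0.716, -0.001, -0.001]
ft_force: [0.3, 1.2, -4.8]
width: 0.0798
grip_force: 3.9
```

```bash
python3 st.py
```

```text
[0.591  0.025  0.1705] th 1.5 [ 0.3  1.2 -4.8] [ 0.27  -0.093  0.294] q7 -0.27
```

Request:
drive_tool --series '[[[0,0,0],-2],[[0,0,-0.02],-2],[[0,0,0],-2],[[0,0,-0.02],-2],[[0,0,0],-2],[[0,0,-0.02],-2],[[0,0,0],-2],[[0,0,-0.02],-2],[[0,0,0],-2],[[0,0,-0.02],-2]]'

```text
time: 33.05
ee_pos: [0.5921, 0.0248, 0.1718]
eef_rot: [0.812, 0.584, -0.0, -0.0]
ft_force: [-2.0, 1.7, -10.0]
width: 0.0802
grip_force: 8.2
```

```bash
python3 st.py; python3 -c "
from h import *
d=snap('wrist','w7'); d=snap('scene','s7')
i=cv2.imread('pics/s7.png')[200:320,200:360]; cv2.imwrite('pics/s7b.png',cv2.resize(i,(800,600),interpolation=cv2.INTER_CUBIC))"
```

```text
[0.5921 0.0248 0.1718] th -18.5 [ -2.    1.7 -10. ] [0.405 0.424 0.715] q7 -0.6
```

The torque climbed steeply (0.29 to 0.72 N m), so the flange is seated. I'll back off now and lift clear.

Request:
drive_tool --series '[[[0,0,0],4],[[0,0,0],6],[[0,0,1],2],[[0,0,2.5],0],[[0,0,3],0],[[-2,0,3],0],[[-4,0,3],0],[[-4,0,2],0],[[-4,0,0],0],[[-4,0,0],0]]'

```text
time: 34.4
ee_pos: [0.4119, 0.0249, 0.3192]
eef_rot: [0.746, 0.666, 0.002, 0.002]
ft_force: [-0.9, 0.2, 0.3]
width: 0.0799
grip_force: 0.0
```

```bash
python3 st.py; python3 -c "
from h import *
d=snap('scene','s8'); t=snap('top','t8'); d=snap('wrist','w8')
a=cv2.resize(cv2.imread('pics/s8.png')[195:315,210:340],(520,480),interpolation=cv2.INTER_CUBIC)
b=cv2.resize(cv2.imread('pics/t8.png')[150:290,170:250],(274,480),interpolation=cv2.INTER_CUBIC)
cv2.imwrite('pics/m8.png',np.hstack([a,b]))"
```

```text
[0.4119 0.0249 0.3192] th -6.5 [-0.9  0.2  0.3] [ 0.043 -0.064 -0.051] q7 -0.16
```

View pics/m8.png

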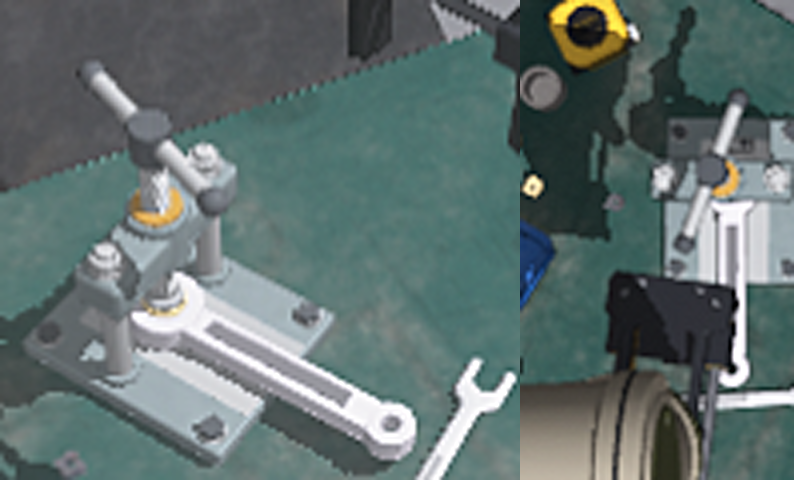

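The ram is down on the bushing with its flange on the eye's face, at about (168,305). The lever lies straight in the stop, and the spanner, cup and tape measure haven't moved.

```bash
python3 -c "
from bench import r
print(r.close_job())"
```

```text
the job is handed in; nothing more can be done
None
```

The job is handed in: the bushing is pressed home with its flange on the lever, the lever lies in the vee stop, and the arm is clear with nothing else moved. The last turn peaked at an estimated 200 N at the ram, about twice the 100 N "firmly home" mark and close to the 220 N crush limit; I could not check the flange for crushing beyond a low-resolution picture.

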